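# Set the free play of a drilling-jig slide by feel

### The arm

A 7-joint arm with a two-finger parallel gripper is mounted at the origin on a cart in front of the work surface, level with it; the furniture and walls round the work are solid. World frame = base frame: x ahead of the robot, y to its left, z up, the work surface at z = 0. Lengths are in m, angles in rad, forces in N, time in s.
With the tool pointing down it reaches from about 0.4 to 0.85 m from the base axis. Payload 4.5 kg.
Tool frame: the origin (TCP) lies at the very end of the fingers, on their centre line; the grasp point (between the pads) lies 19 mm behind it (bot.grasp_offset is the distance from the TCP to the grasp point, in m); z points along the fingers, y is the line along which they close (so a half turn about z gives the same grasp; the last joint's range is limited). The gripper opens to 85 mm and grips with 20 to 120 N. Pads are 22 mm wide; open, the fingers measure 114 mm over their backs; the gripper's body (76 mm by 85 mm) begins 54 mm behind the grasp point. The pads swing forward as they close: fully open they stand 13 mm farther back than shut.
Start: joints at [1.159, 0.689, -0.195, 1.565, 0.157, 0.902, -0.215], TCP at [0.27, -0.564, 0.231] pointing down, gripper open.
Joint ranges: [-3.01, 3.01], [-0.46, 2.08], [-1.47, 1.51], [0.13, 2.56], [-1, 4.14], [0.04, 2.09], [-2.66, 2.66]. Speed limits (rad/s): [2.57, 2.57, 3.14, 3.14, 3.14, 3.14, 3.14].

### API

Orientations are given as a unit quaternion [x, y, z, w].
In Python, from workcell import bot, viewer, order gives the robot as it stands.
- The arm moves only by the tool apply_moves, never from a script. Its argument "motion" is a list of rows, each an object of numbers: "x", "y", "z": the shift along the tool's x, y, z in m; "wx", "wy", "wz": the turn, a rotation vector about the tool's x, y, z in rad; "gripper": the closure in counts, from 0 (fully open) to 255 (shut). In form: [{"x": .., "y": .., "z": .., "wx": .., "wy": .., "wz": .., "gripper": ..}, ...]. A call has 1 to 12 rows; each row shifts and turns the commanded pose from where the row before left it, along the tool's axes as they then stand; what a row does not reach is not made up. A row lasts 1/12 s, in which the tool goes at most 41.7 mm and 7.16 degrees, less where a joint would pass 70% of its speed; a pose out of reach is approached as far as the arm can. A call with a gripper value outside its range is refused whole. The fingers move at their own pace and stop on an object; "force" is the grip in N (left out, the last holds). Time passes only in rows, so rows that do not move let the fingers close. It gives the time, the measured TCP pose, the force, the opening and the grip force at its end, in the units of the state.
- bot.sense(): the state, without advancing time (a new reading comes with each control period).
- viewer.snapshot(name): name is "scene" or "top" or "wrist"; returns the picture (420x560x3 uint8, red, green, blue); there is no depth.
- viewer.camera_info(name): a dict with "K" (3x3 intrinsics, pixels), "R" (3x3) and "t" (3): a world point X has camera coordinates R X + t. Camera axes: x right, y down, z forward; pixel columns grow to the right and rows downward; lengths in m; the calibration is good to about 2 mm. A picture is of the moment at which its call begins: read the wrist's pose just before it. camera_info takes no time and is no camera call; for the wrist camera it gives the pose at the moment of the call.
- order.close_job(): hands the job in; it is judged then, once.
The state is a dict: "t": time; "qpos": joint angles; "dq": joint speeds; "joint_efforts": joint torques, N m; "tcp_pos": TCP position; "tool_rot": TCP orientation; "force": force on the tool from outside, world axes, zero at the start; "moment": the same for the moment, N m; "width": finger opening in m; "grasp_force": force on a finger pad.
Only numpy, scipy, OpenCV 4.12 (cv2) and the standard library are available. Lean on these libraries where they do the work, as an engineer would, in place of code of your own. Each camera call takes 0.05 s, during which the arm holds its last target. There are 200 camera calls.

### The job

Ease the jig's carriage by its blue post into the grey housing until you feel it come up against the rubber buffer hidden inside, then reset the red-posted stop behind it so that the carriage has 12 mm of free play between buffer and stop. Check by wiggling the carriage, back until it presses on the stop and then forward until it presses on the buffer, and leave it up against the buffer with the 12 mm gap behind it. Press the buffer clearly but gently (a few newtons, never above 20), and leave the other things on the table where they are.

Things in the scene. Friction and masses are not known exactly. Their poses are not given: they have to be found in the camera images.
- jig: Fixed drilling jig on a plywood board 110 x 400 x 12 mm, screwed down, with an aluminium rail along its middle. Origin at the centre of the board's underside; its y axis runs along the rail towards the grey housing, z up. It stands across the table with yaw within 0.25 rad. Carriage and stop slide only along this y.
- housing: Closed grey box, 60 wide, 95 mm long along the rail, top 48 mm above the table, fixed at the jig's +y end. Origin at its underside's centre; the mouth for the carriage's tongue is in the end face 47.5 mm from there towards the carriage. A slightly springy rubber buffer (about 4 N per mm) sits unseen inside, 40 to 75 mm behind the mouth: its depth differs each time and can only be felt.
- carriage: Steel block, 50 mm long along the rail, 56 wide, top 46 mm above the table; square blue grip post (16 x 16 mm, top 88 mm above the table) at its centre; a dark 12 mm tongue runs into the housing, its tip 110 mm along +y from the origin. Origin on the rail's axis below the post, 20 mm above the table; y points to the housing. Slides with about 1.2 N friction, starts touching neither end.
- carriage_grip (a point): Point to grip on the blue post, on its axis, 73 mm above the table (15 mm below the post's top). Jaws that close along the rail off-centre shove the carriage, hard on the buffer if it stands against it.
- carriage_back (a point): Centre of the carriage's back face, which the stop's nose meets; 25 mm behind the carriage's origin.
- stop: Adjustable stop: aluminium block 40 mm long along the rail, 56 wide, top 46 mm above the table, with a square red grip post (16 x 16 mm, top 88 mm above the table) at its centre and a dark nose towards the carriage. Origin on the rail's axis below the post, 20 mm above the table; y points to the carriage. A brake of about 9 N holds it where it is put. Free play is 30 to 85 mm at first.
- stop_grip (a point): Point to grip on the red post, on its axis, 73 mm above the table (15 mm below the post's top).
- stop_nose (a point): Centre of the nose's face that meets the carriage's back, 60 mm from the stop's origin towards the carriage. With the carriage against the buffer, the distance along the rail from here to carriage_back is the free play.
- filler_tub: Bystander: white tub with brown lid, 67 mm across, 53 mm high; origin at its underside.
- screw_box_b: Bystander: small brown cardboard screw box, 51 x 63 x 41 mm; origin at its underside.
- masking_tape: Bystander: roll of masking tape lying loose on the right of the table (another roll lies far back on the left), 104 mm across, 25 mm high; origin at its underside.

How it is judged:
On the way, in this order (a step that is already met when the one before it is completed fails the run):
1. The carriage has been pressed against the hidden buffer with more than 2 N (contact force between carriage and housing above 2 N), for 0.1 s.
2. After the stop has been moved in by more than 15 mm, the carriage has been drawn back against its nose with more than 1.5 N (contact force between carriage and stop above 1.5 N and distance of stop from where it was at the start of the episode above 0.015 m), for 0.1 s.
3. The carriage has been pressed against the buffer again with more than 2 N while the gap between its back and the stop's nose was 10 to 14 mm (contact force between carriage and housing above 2 N and y of stop_nose in the frame of carriage between -0.039 and -0.035 m), for 0.1 s.
At the end, for the whole second after the job is handed in: The carriage rests where it was left at the buffer and the stop's nose stands 10 to 14 mm behind the carriage's back face; both are at rest and released (y of stop_nose in the frame of carriage between -0.039 and -0.035 m and linear speed of each of carriage, stop below 0.005 m/s); the robot touches nothing.
It fails at once if The carriage is pressed on the buffer with more than 20 N (contact force between carriage and housing above 20 N).
It fails at once if A loose bystander (tub, screw box, roll of masking tape) is moved more than 20 mm (distance of any of filler_tub, screw_box_b, masking_tape from where it was at the start of the episode above 0.02 m).
It also fails if it takes over 72 s, if anything falls off the work surface, if the arm or the gripper's body presses on something with over 40 N, if the wrist force passes 120 N, or if a joint passes its speed limit or range.

## Working session

There is one attempt and no reset: what is moved stays moved. The work goes in short steps, Python scripts to look and compute and a tool call to move; the robot and the scene stay as the last step left them, time stands still between calls to the robot, and variables do not carry over. Pictures are saved under pics/ and viewed, at most 10 in all, crops included, and the job is handed in when it is done.

Besides the shell and the picture viewer there is one more tool, called after "Call:" by a JSON object that holds its "fn" and its "kwargs", one argument or row to a line. apply_moves: Moves the arm, as the interface text tells. Its arguments: {"type":"object","properties":{"motion":{"type":"array","items":{"type":"object","properties":{"x":{"type":"number"},"y":{"type":"number"},"z":{"type":"number"},"wx":{"type":"number"},"wy":{"type":"number"},"wz":{"type":"number"},"gripper":{"type":"number"}}}},"force":{"type":"number"}},"required":["motion"]}

```bash
ls; mkdir -p pics; python3 - <<'E'
from workcell import bot, viewer, order
import cv2,numpy as np
s=bot.sense();print({k:np.round(v,3) for k,v in s.items()})
a=[viewer.snapshot(n) for n in("scene","top")]
for n,i in zip(("scene","top"),a):cv2.imwrite(f"pics/{n}0.png",i[:,:,::-1])
E
```

```text
pics
{'t': np.float64(0.0), 'qpos': array([ 1.159,  0.69 , -0.195,  1.566,  0.157,  0.902, -0.215]), 'dq': array([ 0.002, -0.   ,  0.001,  0.   ,  0.   , -0.001,  0.   ]), 'joint_efforts': array([ 1.0000e-03, -5.3961e+01, -1.2670e+00, -1.5855e+01,  9.0000e-03,
        1.0000e-02,  0.0000e+00]), 'tcp_pos': array([ 0.269, -0.563,  0.23 ]), 'tool_rot': array([ 0.975,  0.221, -0.   , -0.001]), 'force': array([-0.259,  0.243, -0.053]), 'moment': array([ 0.007, -0.029, -0.006]), 'grasp_force': np.float64(0.0), 'width': np.float64(0.085)}
```

View pics/scene0.png

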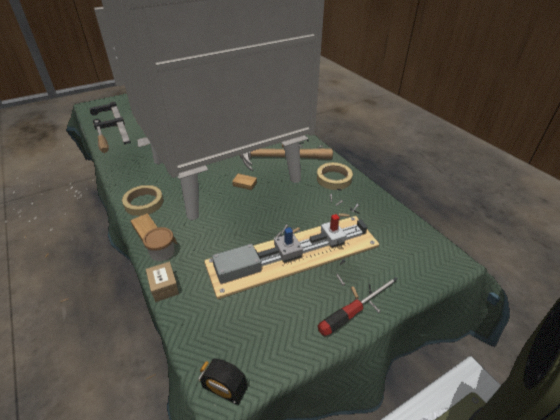

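View pics/top0.png

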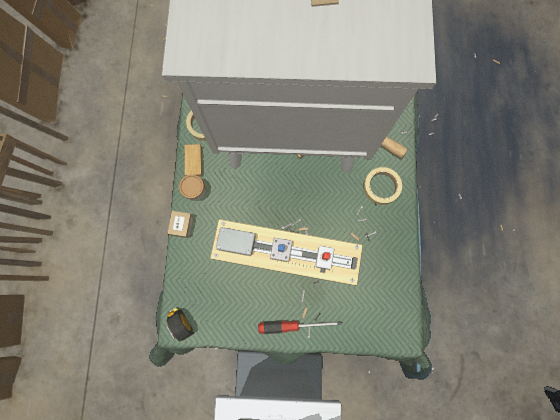

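The top view shows the jig at (285,252), the housing at (236,241), the blue post at about (282,248) and the red post at about (326,257). A cabinet stands behind the jig, with the tub at (192,187) and the screw box at (180,222). Next I measure the posts.

```bash
cat > h.py <<'E'
import cv2,numpy as np
from workcell import bot,viewer,order
def ray(ci,uv):
    K,R,t=(np.array(ci[k],float) for k in("K","R","t"))
    d=R.T@np.linalg.solve(K,[uv[0],uv[1],1]);return -R.T@t,d
def onz(ci,uv,z):
    c,d=ray(ci,uv);return c+d*(z-c[2])/d[2]
def mask(img,col):
    h=cv2.cvtColor(img,cv2.COLOR_RGB2HSV)
    if col=="blue": return cv2.inRange(h,(100,120,40),(125,255,255))
    return cv2.inRange(h,(0,150,60),(6,255,255))|cv2.inRange(h,(174,150,60),(180,255,255))
def blobs(m,a=8):
    n,l,s,c=cv2.connectedComponentsWithStats(m)
    return [(s[i],c[i]) for i in range(1,n) if s[i][4]>=a]
E
python3 - <<'E'
from h import *
for n in("scene","top"):
    img=cv2.imread(f"pics/{n}0.png")[:,:,::-1].copy();ci=viewer.camera_info(n)
    c,d=ray(ci,(280,210));print(n,"cam",c.round(3),ci["K"][0][0])
    for col in("blue","red"):
        for s,ce in blobs(mask(img,col)):print(n,col,s,ce.round(1),onz(ci,ce,.07).round(3),onz(ci,ce,.088).round(3))
    if n=="top":
        h=cv2.cvtColor(img,cv2.COLOR_RGB2HSV)
        m=cv2.inRange(h,(12,50,130),(32,255,255))
        m=cv2.morphologyEx(m,cv2.MORPH_CLOSE,np.ones((25,25)))
        for c in cv2.findContours(m,cv2.RETR_EXTERNAL,cv2.CHAIN_APPROX_NONE)[0]:
            if cv2.contourArea(c)>3000:
                b=cv2.boxPoints(cv2.minAreaRect(c));P=np.array([onz(ci,p,.012) for p in b]);print(b.round(1),P.round(3))
E
```

```text
scene cam [0.025 0.329 0.665] 379.2799193086852
scene blue [285 228   7  10  42] [288.  231.5] [0.539 0.002 0.07 ] [0.523 0.012 0.088]
scene red [331 214   8  16  93] [334.3 221.4] [ 0.513 -0.108  0.07 ] [ 0.498 -0.094  0.088]
scene red [343 300  20  19 192] [353.1 308.1] [0.307 0.004 0.07 ] [0.298 0.013 0.088]
scene red [318 321  14  14 130] [324.4 328. ] [0.3   0.073 0.07 ] [0.292 0.081 0.088]
top cam [4.150e-01 1.000e-03 1.049e+00] 383.8031295266147
top blue [278 245   6   6  24] [280.5 247.2] [0.529 0.009 0.07 ] [0.527 0.009 0.088]
top red [323 253   7   6  36] [326.  255.5] [ 0.513 -0.108  0.07 ] [ 0.511 -0.106  0.088]
top red [282 321  17  11 143] [289.3 325.9] [ 0.337 -0.021  0.07 ] [ 0.338 -0.021  0.088]
top red [259 323   5  11  50] [261.1 327.7] [0.33  0.048 0.07 ] [0.331 0.047 0.088]
[[206.4 264.1]
 [213.4 213.7]
 [363.7 234.6]
 [356.7 284.9]] [[ 0.483  0.206  0.012]
 [ 0.621  0.198  0.012]
 [ 0.579 -0.216  0.012]
 [ 0.444 -0.197  0.012]]
[[-34.1 290.1]
 [ 53.2 192.6]
 [115.8 248.7]
 [ 28.4 346.1]] [[0.388 0.84  0.012]
 [0.663 0.651 0.012]
 [0.514 0.455 0.012]
 [0.254 0.649 0.012]]
[[148.4 235.3]
 [150.9 109.2]
 [204.5 110.3]
 [202.  236.4]] [[0.554 0.371 0.012]
 [0.926 0.405 0.012]
 [0.928 0.247 0.012]
 [0.557 0.224 0.012]]
```

Call:
{"fn": "apply_moves", "kwargs": {
  "motion": [
    {"x": 0.03,"y": -0.0235},
    {"x": 0.03,"y": -0.0235},
    {"x": 0.03,"y": -0.0235},
    {"x": 0.03,"y": -0.0235},
    {"x": 0.03,"y": -0.0235},
    {"x": 0.03,"y": -0.0235},
    {"x": 0.03,"y": -0.0235},
    {"x": 0.03,"y": -0.0235},
    {"x": 0.03,"y": -0.0235},
    {"x": 0.03,"y": -0.0235},
    {"x": 0.03,"y": -0.0235},
    {"x": 0.03,"y": -0.0235}
  ]
}}

```text
invalid input at $.motion[0]: expected keys x, y, z, wx, wy, wz, gripper
```

Call:
{"fn": "apply_moves", "kwargs": {
  "motion": [
    {"wz": -0.114},
    {"wz": -0.114},
    {"wz": -0.114},
    {"wz": -0.114},
    {"wz": -0.114},
    {"wz": -0.114},
    {"wz": -0.114},
    {"wz": -0.114},
    {"wz": -0.114},
    {}
  ]
}}

```text
invalid input at $.motion[0]: expected keys x, y, z, wx, wy, wz, gripper
```

```bash
python3 - <<'E'
from h import *
from scipy.spatial.transform import Rotation as Ro
s=bot.sense();print(s['t'],s['tcp_pos'].round(4),Ro.from_quat(s['tool_rot']).as_matrix().round(3).tolist(),s['qpos'].round(2),s['force'].round(2))
ci=viewer.camera_info("wrist");i=viewer.snapshot("wrist");cv2.imwrite("pics/w1.png",i[:,:,::-1])
np.savez("w1.npz",**{k:np.array(ci[k]) for k in "KRt"})
E
```

```text
0.1 [ 0.2692 -0.5634  0.2305] [[0.902, 0.431, -0.001], [0.431, -0.902, 0.002], [-0.0, -0.002, -1.0]] [ 1.16  0.69 -0.19  1.57  0.16  0.9  -0.22] [-0.45 -0.81 -1.59]
```

View pics/w1.png

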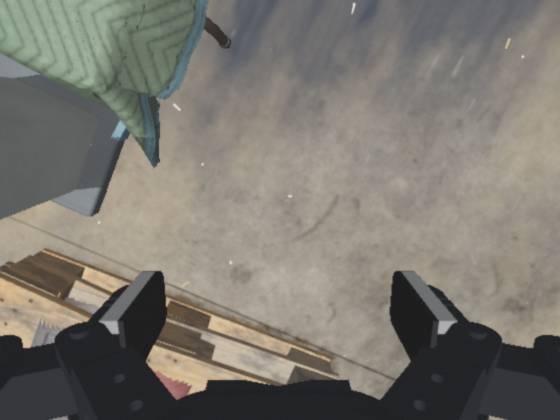

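The moves were refused because every key is required. The wrist picture is still from the start pose, with the table corner at (100,60), so I resend.

Call:
{"fn": "apply_moves", "kwargs": {
  "motion": [
    {"x": 0.03,"y": -0.0235,"z": 0,"wx": 0,"wy": 0,"wz": 0,"gripper": 0},
    {"x": 0.03,"y": -0.0235,"z": 0,"wx": 0,"wy": 0,"wz": 0,"gripper": 0},
    {"x": 0.03,"y": -0.0235,"z": 0,"wx": 0,"wy": 0,"wz": 0,"gripper": 0},
    {"x": 0.03,"y": -0.0235,"z": 0,"wx": 0,"wy": 0,"wz": 0,"gripper": 0},
    {"x": 0.03,"y": -0.0235,"z": 0,"wx": 0,"wy": 0,"wz": 0,"gripper": 0},
    {"x": 0.03,"y": -0.0235,"z": 0,"wx": 0,"wy": 0,"wz": 0,"gripper": 0},
    {"x": 0.03,"y": -0.0235,"z": 0,"wx": 0,"wy": 0,"wz": 0,"gripper": 0},
    {"x": 0.03,"y": -0.0235,"z": 0,"wx": 0,"wy": 0,"wz": 0,"gripper": 0},
    {"x": 0.03,"y": -0.0235,"z": 0,"wx": 0,"wy": 0,"wz": 0,"gripper": 0},
    {"x": 0.03,"y": -0.0235,"z": 0,"wx": 0,"wy": 0,"wz": 0,"gripper": 0},
    {"x": 0.03,"y": -0.0235,"z": 0,"wx": 0,"wy": 0,"wz": 0,"gripper": 0},
    {"x": 0.03,"y": -0.0235,"z": 0,"wx": 0,"wy": 0,"wz": 0,"gripper": 0}
  ]
}}

```text
t: 1.15
tcp_pos: [0.4731, -0.1525, 0.2312]
tool_rot: [0.975, 0.221, -0.0, 0.0]
force: [0.7, 0.0, 0.1]
width: 0.0855
grasp_force: 0.0
```

Call:
{"fn": "apply_moves", "kwargs": {
  "motion": [
    {"x": 0,"y": 0,"z": 0,"wx": 0,"wy": 0,"wz": -0.114,"gripper": 0},
    {"x": 0,"y": 0,"z": 0,"wx": 0,"wy": 0,"wz": -0.114,"gripper": 0},
    {"x": 0,"y": 0,"z": 0,"wx": 0,"wy": 0,"wz": -0.114,"gripper": 0},
    {"x": 0,"y": 0,"z": 0,"wx": 0,"wy": 0,"wz": -0.114,"gripper": 0},
    {"x": 0,"y": 0,"z": 0,"wx": 0,"wy": 0,"wz": -0.114,"gripper": 0},
    {"x": 0,"y": 0,"z": 0,"wx": 0,"wy": 0,"wz": -0.114,"gripper": 0},
    {"x": 0,"y": 0,"z": 0,"wx": 0,"wy": 0,"wz": -0.114,"gripper": 0},
    {"x": 0,"y": 0,"z": 0,"wx": 0,"wy": 0,"wz": -0.114,"gripper": 0},
    {"x": 0,"y": 0,"z": 0,"wx": 0,"wy": 0,"wz": -0.114,"gripper": 0},
    {"x": 0,"y": 0,"z": 0,"wx": 0,"wy": 0,"wz": 0,"gripper": 0}
  ]
}}

```text
t: 1.98
tcp_pos: [0.4725, -0.1544, 0.231]
tool_rot: [0.74, 0.672, -0.0, -0.0]
force: [0.6, -0.4, -0.2]
width: 0.0854
grasp_force: 0.0
```

```bash
cat >> h.py <<'E'
def look(name):
    s=bot.sense();from scipy.spatial.transform import Rotation as Ro
    print(round(s['t'],2),s['tcp_pos'].round(4),Ro.from_quat(s['tool_rot']).as_matrix().round(3).tolist(),s['qpos'].round(2),s['force'].round(2))
    ci=viewer.camera_info("wrist");i=viewer.snapshot("wrist");cv2.imwrite(f"pics/{name}.png",i[:,:,::-1])
    np.savez(name+".npz",**{k:np.array(ci[k]) for k in "KRt"})
    print("cam",ray(ci,(280,210)))
    for c in("blue","red"):
        for st,ce in blobs(mask(i,c),30):print(c,st,ce.round(1),onz(ci,ce,.088).round(4))
    return i,ci
E
python3 -c "
from h import *
look('w2')"
```

```text
1.98 [ 0.4725 -0.1544  0.231 ] [[0.096, 0.995, -0.0], [0.995, -0.096, 0.0], [0.0, -0.001, -1.0]] [ 0.52  0.55 -0.46  1.94  0.35  0.73 -0.25] [ 0.61 -0.44 -0.16]
cam (array([ 0.47798074, -0.08836547,  0.3733201 ]), array([-0.02015437, -0.25518712, -0.9667361 ]))
red [  83   21   44   59 1622] [105.5  48.4] [ 0.3611 -0.0349  0.088 ]
red [311 122  24  21 454] [322.4 131.9] [ 0.5091 -0.107   0.088 ]
```

View pics/w2.png

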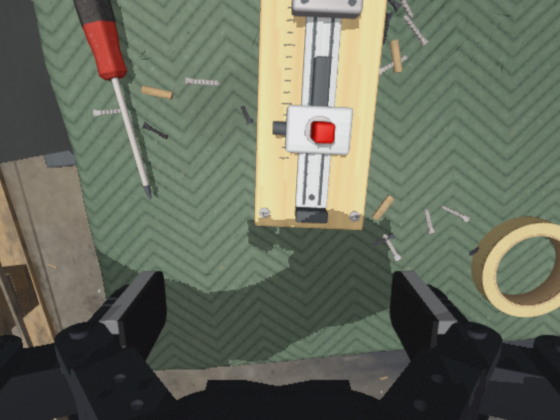

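The red post top is at (322,132) and the rail runs up the image. I shift so that both posts are in view.

Call:
{"fn": "apply_moves", "kwargs": {
  "motion": [
    {"x": 0.03,"y": 0.015,"z": 0,"wx": 0,"wy": 0,"wz": 0,"gripper": 0},
    {"x": 0.03,"y": 0.015,"z": 0,"wx": 0,"wy": 0,"wz": 0,"gripper": 0},
    {"x": 0.03,"y": 0.015,"z": 0,"wx": 0,"wy": 0,"wz": 0,"gripper": 0},
    {"x": 0,"y": 0,"z": 0,"wx": 0,"wy": 0,"wz": 0,"gripper": 0},
    {"x": 0,"y": 0,"z": 0,"wx": 0,"wy": 0,"wz": 0,"gripper": 0}
  ]
}}

```text
t: 2.45
tcp_pos: [0.5273, -0.0665, 0.2313]
tool_rot: [0.741, 0.672, 0.001, -0.0]
force: [-1.1, -0.9, -0.2]
width: 0.0855
grasp_force: 0.0
```

```bash
python3 -c "
from h import *
look('w3')"
```

```text
2.45 [ 0.5273 -0.0665  0.2313] [[0.097, 0.995, 0.001], [0.995, -0.097, 0.001], [0.001, 0.001, -1.0]] [ 0.32  0.59 -0.45  1.84  0.35  0.79 -0.41] [-1.12 -0.85 -0.23]
cam (array([ 0.53269393, -0.00058841,  0.37362503]), array([-0.01917643, -0.25452883, -0.96692951]))
blue [259  90  21  21 404] [269.2 100.1] [0.5271 0.0073 0.088 ]
red [ 25  65  35  19 505] [40.7 73.7] [0.3663 0.0412 0.088 ]
red [  48  131   41   51 1268] [ 69.1 155.7] [ 0.3724 -0.018   0.088 ]
red [255 227  19  30 505] [264.4 242.1] [ 0.5119 -0.1011  0.088 ]
```

View pics/w3.png

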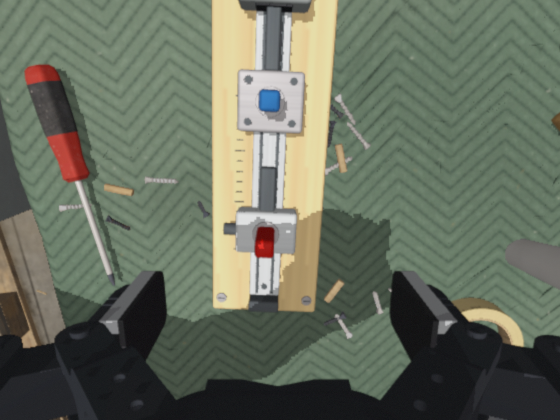

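The blue top is at (269,100) and the red post at (264,245), with the board edges clear from row 0 to 300. Next I fit the board's edges for yaw and centre line.

```bash
python3 - <<'E'
from h import *
img=cv2.imread("pics/w3.png")[:,:,::-1].copy();ci=np.load("w3.npz")
h=cv2.cvtColor(img,cv2.COLOR_RGB2HSV);m=cv2.inRange(h,(14,70,110),(32,255,255))
L=[];R=[]
for r in range(15,290,5):
    c=np.flatnonzero(m[r,195:350])+195
    L.append(onz(ci,(c[0],r),.012));R.append(onz(ci,(c[-1]+1,r),.012))
for P in(np.array(L),np.array(R)):
    k=np.polyfit(P[:,1],P[:,0],1)
    for _ in range(3):
        e=abs(np.polyval(k,P[:,1])-P[:,0]);g=e<max(.001,np.median(e)*2);k=np.polyfit(P[g,1],P[g,0],1)
    print(k,g.sum(),len(g))
# red / blue top quads
for f,c in(("w2","red"),("w3","blue"),("w3","red")):
    im=cv2.imread(f"pics/{f}.png")[:,:,::-1].copy();cc=np.load(f+".npz");hh=cv2.cvtColor(im,cv2.COLOR_RGB2HSV)
    mk=mask(im,c);
    for s,ce in blobs(mk,300):
        if 250<ce[0]<340:
            x,y,w,hg,_=s
            for r in range(y,y+hg,3):
                cs=np.flatnonzero(mk[r,x:x+w]);print(f,c,r,x+cs[0],x+cs[-1],hh[r,x+w//2,2])
E
```

```text
[0.14052289 0.47115503] 55 55
[0.14006612 0.58161592] 47 55
w2 red 122 313 327 152
w2 red 125 312 333 221
w2 red 128 312 334 231
w2 red 131 311 333 229
w2 red 134 311 333 226
w2 red 137 311 333 223
w2 red 140 314 333 212
w3 blue 90 262 273 154
w3 blue 93 260 278 191
w3 blue 96 260 279 191
w3 blue 99 260 279 190
w3 blue 102 259 279 188
w3 blue 105 259 279 184
w3 blue 108 260 278 169
w3 red 227 260 264 93
w3 red 230 258 273 89
w3 red 233 257 273 90
w3 red 236 257 273 89
w3 red 239 256 273 95
w3 red 242 256 273 140
w3 red 245 256 272 157
w3 red 248 255 272 171
w3 red 251 255 272 152
w3 red 254 256 272 149
```

Call:
{"fn": "apply_moves", "kwargs": {
  "motion": [
    {"x": 0,"y": 0,"z": 0,"wx": 0,"wy": 0,"wz": 0.0425,"gripper": 0},
    {"x": 0.025,"y": -0.005,"z": 0,"wx": 0,"wy": 0,"wz": 0,"gripper": 0},
    {"x": 0.025,"y": -0.005,"z": 0,"wx": 0,"wy": 0,"wz": 0,"gripper": 0},
    {"x": 0.023,"y": 0,"z": 0,"wx": 0,"wy": 0,"wz": 0,"gripper": 0},
    {"x": 0,"y": 0,"z": 0.035,"wx": 0,"wy": 0,"wz": 0,"gripper": 0},
    {"x": 0,"y": 0,"z": 0.035,"wx": 0,"wy": 0,"wz": 0,"gripper": 0},
    {"x": 0,"y": 0,"z": 0.025,"wx": 0,"wy": 0,"wz": 0,"gripper": 0},
    {"x": 0,"y": 0,"z": 0,"wx": 0,"wy": 0,"wz": 0,"gripper": 0},
    {"x": 0,"y": 0,"z": 0,"wx": 0,"wy": 0,"wz": 0,"gripper": 0}
  ]
}}

```text
t: 3.25
tcp_pos: [0.5257, 0.003, 0.1357]
tool_rot: [0.756, 0.654, -0.002, -0.0]
force: [0.2, -0.6, 1.5]
width: 0.0854
grasp_force: 0.0
```

```bash
python3 -c "
from h import *
look('w4')"
```

```text
3.25 [0.5257 0.003  0.1357] [[0.144, 0.99, -0.003], [0.99, -0.144, -0.001], [-0.002, -0.003, -1.0]] [ 0.11  0.72 -0.34  1.95  0.43  0.55 -0.67] [ 0.19 -0.58  1.51]
cam (array([0.53468074, 0.06891233, 0.27781438]), array([-0.03494595, -0.25587583, -0.96613234]))
blue [ 268  201   28   42 1096] [281.4 222. ] [0.5276 0.0121 0.088 ]
red [  0 167  16  21 230] [  5.8 178.2] [0.3912 0.0554 0.088 ]
red [   2  243   57   62 2034] [ 32.5 274.3] [0.3879 0.0019 0.088 ]
red [271 360  22  26 528] [281.4 372.4] [ 0.5144 -0.0802  0.088 ]
```

Call:
{"fn": "apply_moves", "kwargs": {
  "motion": [
    {"x": 0.0045,"y": 0.001,"z": 0.03,"wx": 0,"wy": 0,"wz": 0,"gripper": 0},
    {"x": 0,"y": 0,"z": 0.03,"wx": 0,"wy": 0,"wz": 0,"gripper": 0},
    {"x": 0,"y": 0,"z": 0.019,"wx": 0,"wy": 0,"wz": 0,"gripper": 0},
    {"x": 0,"y": 0,"z": 0,"wx": 0,"wy": 0,"wz": 0,"gripper": 0},
    {"x": 0,"y": 0,"z": 0,"wx": 0,"wy": 0,"wz": 0,"gripper": 0},
    {"x": 0,"y": 0,"z": 0,"wx": 0,"wy": 0,"wz": 0,"gripper": 0}
  ]
}}

```text
t: 3.8
tcp_pos: [0.53, 0.0087, 0.0593]
tool_rot: [0.756, 0.655, 0.001, 0.001]
force: [-0.1, 0.2, 0.9]
width: 0.0854
grasp_force: 0.0
```

Call:
{"fn": "apply_moves", "kwargs": {
  "motion": [
    {"x": 0,"y": 0,"z": 0,"wx": 0,"wy": 0,"wz": 0,"gripper": 255},
    {"x": 0,"y": 0,"z": 0,"wx": 0,"wy": 0,"wz": 0,"gripper": 255},
    {"x": 0,"y": 0,"z": 0,"wx": 0,"wy": 0,"wz": 0,"gripper": 255},
    {"x": 0,"y": 0,"z": 0,"wx": 0,"wy": 0,"wz": 0,"gripper": 255},
    {"x": 0,"y": 0,"z": 0,"wx": 0,"wy": 0,"wz": 0,"gripper": 255},
    {"x": 0,"y": 0,"z": 0,"wx": 0,"wy": 0,"wz": 0,"gripper": 255},
    {"x": 0,"y": 0,"z": 0,"wx": 0,"wy": 0,"wz": 0,"gripper": 255},
    {"x": 0,"y": 0,"z": 0,"wx": 0,"wy": 0,"wz": 0,"gripper": 255},
    {"x": 0,"y": 0,"z": 0,"wx": 0,"wy": 0,"wz": 0,"gripper": 255},
    {"x": 0,"y": 0,"z": 0,"wx": 0,"wy": 0,"wz": 0,"gripper": 255}
  ],
  "force": 30
}}

```text
t: 4.63
tcp_pos: [0.5285, 0.0088, 0.0576]
tool_rot: [0.755, 0.655, 0.0, 0.0]
force: [-0.9, 0.1, 5.3]
width: 0.0158
grasp_force: 32.9
```

```bash
cat >> h.py <<'E'
U=np.array([.1389,.9903,0]);N=np.array([.9903,-.1389,0])
def st():
    s=bot.sense();p=s['tcp_pos'];f=s['force']
    print(round(s['t'],2),p.round(4),"s %.4f n %.4f"%(p@U,p@N),"fs %.2f fn %.2f fz %.2f"%(f@U,f@N,f[2]),s['width'].round(4),s['grasp_force'].round(1),s['moment'].round(2))
E
python3 -c "
from h import *
st();look('w5')"
```

```text
Traceback (most recent call last):
  File "h.py", line 27, in st
    print(round(s['t'],2),p.round(4),"s %.4f n %.4f"%(p@U,p@N),"fs %.2f fn %.2f fz %.2f"%(f@U,f@N,f[2]),s['width'].round(4),s['grasp_force'].round(1),s['moment'].round(2))
                                                                                                        ^^^^^^^^^^^^^^^^
AttributeError: 'float' object has no attribute 'round'
```

```bash
sed -i "s/s\['width'\].round(4),s\['grasp_force'\].round(1)/round(s['width'],4),round(s['grasp_force'],1)/" h.py
python3 - <<'E'
from h import *
st()
o=[]
for f in("w2","w3","w4"):
    im=cv2.imread(f"pics/{f}.png")
    o.append(im)
a=cv2.resize(o[1][0:60,200:350],None,fx=5,fy=5);b=cv2.resize(o[2][0:100,190:390],None,fx=3.75,fy=3)
cv2.imwrite("pics/c1.png",np.vstack([a,b]))
for f,c in(("w3",275),("w4",300)):
    ci=np.load(f+".npz")
    for r in range(0,100,20): print(f,r,(onz(ci,(c,r),.048)@U).round(4),(onz(ci,(c,r),.012)@U).round(4))
E
```

```text
4.63 [0.5285 0.0088 0.0576] s 0.0821 n 0.5221 fs -0.05 fn -0.86 fz 5.34 0.0158 32.9 [-0.09  0.19  0.05]
w3 0 0.1562 0.1653
w3 20 0.142 0.1496
w3 40 0.1276 0.1335
w3 60 0.1127 0.117
w3 80 0.0974 0.1001
w4 0 0.2002 0.2092
w4 20 0.1902 0.1977
w4 40 0.18 0.1859
w4 60 0.1695 0.1738
w4 80 0.1587 0.1613
```

View pics/c1.png

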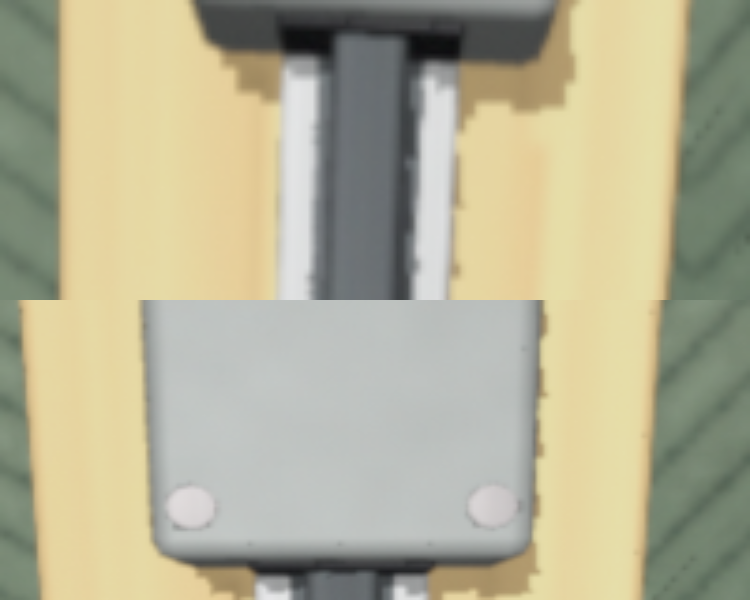

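The housing mouth is at s≈0.155 m, which puts the tongue tip about 35 mm deep, so the buffer is 4–40 mm ahead. I ease in with small steps.

Call:
{"fn": "apply_moves", "kwargs": {
  "motion": [
    {"x": 0.0015,"y": 0,"z": 0,"wx": 0,"wy": 0,"wz": 0,"gripper": 255},
    {"x": 0.0015,"y": 0,"z": 0,"wx": 0,"wy": 0,"wz": 0,"gripper": 255},
    {"x": 0.0015,"y": 0,"z": 0,"wx": 0,"wy": 0,"wz": 0,"gripper": 255},
    {"x": 0.0005,"y": 0,"z": 0,"wx": 0,"wy": 0,"wz": 0,"gripper": 255},
    {"x": 0,"y": 0,"z": 0,"wx": 0,"wy": 0,"wz": 0,"gripper": 255},
    {"x": 0,"y": 0,"z": 0,"wx": 0,"wy": 0,"wz": 0,"gripper": 255}
  ]
}}

```text
t: 5.13
tcp_pos: [0.5291, 0.0137, 0.0575]
tool_rot: [0.755, 0.655, -0.0, 0.0]
force: [-1.5, -0.1, 5.5]
width: 0.0153
grasp_force: 33.1
```

```bash
python3 -c "
from h import *
st()"
```

```text
5.13 [0.5291 0.0137 0.0575] s 0.0870 n 0.5221 fs -0.30 fn -1.49 fz 5.49 0.0153 33.1 [-0.07  0.18  0.01]
```

Call:
{"fn": "apply_moves", "kwargs": {
  "motion": [
    {"x": 0.001,"y": 0,"z": 0,"wx": 0,"wy": 0,"wz": 0,"gripper": 255},
    {"x": 0.001,"y": 0,"z": 0,"wx": 0,"wy": 0,"wz": 0,"gripper": 255},
    {"x": 0.001,"y": 0,"z": 0,"wx": 0,"wy": 0,"wz": 0,"gripper": 255}
  ]
}}

```text
t: 5.38
tcp_pos: [0.5295, 0.0163, 0.0575]
tool_rot: [0.755, 0.655, -0.0, 0.0]
force: [-0.9, -0.5, 5.4]
width: 0.0154
grasp_force: 33.1
```

Call:
{"fn": "apply_moves", "kwargs": {
  "motion": [
    {"x": 0.001,"y": 0,"z": 0,"wx": 0,"wy": 0,"wz": 0,"gripper": 255},
    {"x": 0.001,"y": 0,"z": 0,"wx": 0,"wy": 0,"wz": 0,"gripper": 255},
    {"x": 0.001,"y": 0,"z": 0,"wx": 0,"wy": 0,"wz": 0,"gripper": 255}
  ]
}}

```text
t: 5.63
tcp_pos: [0.5299, 0.0193, 0.0576]
tool_rot: [0.755, 0.655, -0.0, 0.0]
force: [-0.9, -0.8, 6.6]
width: 0.0156
grasp_force: 33.1
```

Call:
{"fn": "apply_moves", "kwargs": {
  "motion": [
    {"x": 0.001,"y": 0,"z": 0,"wx": 0,"wy": 0,"wz": 0,"gripper": 255},
    {"x": 0.001,"y": 0,"z": 0,"wx": 0,"wy": 0,"wz": 0,"gripper": 255},
    {"x": 0.001,"y": 0,"z": 0,"wx": 0,"wy": 0,"wz": 0,"gripper": 255}
  ]
}}

```text
t: 5.88
tcp_pos: [0.5304, 0.0222, 0.0576]
tool_rot: [0.755, 0.655, -0.0, 0.0]
force: [-1.5, -1.8, 5.8]
width: 0.0157
grasp_force: 33.1
```

Call:
{"fn": "apply_moves", "kwargs": {
  "motion": [
    {"x": 0.001,"y": 0,"z": 0,"wx": 0,"wy": 0,"wz": 0,"gripper": 255},
    {"x": 0.001,"y": 0,"z": 0,"wx": 0,"wy": 0,"wz": 0,"gripper": 255},
    {"x": 0.0005,"y": 0,"z": 0,"wx": 0,"wy": 0,"wz": 0,"gripper": 255}
  ]
}}

```text
t: 6.13
tcp_pos: [0.5307, 0.0248, 0.0575]
tool_rot: [0.755, 0.655, -0.0, 0.0]
force: [-0.9, -0.9, 6.0]
width: 0.0158
grasp_force: 33.1
```

Call:
{"fn": "apply_moves", "kwargs": {
  "motion": [
    {"x": 0.001,"y": 0,"z": 0,"wx": 0,"wy": 0,"wz": 0,"gripper": 255},
    {"x": 0.001,"y": 0,"z": 0,"wx": 0,"wy": 0,"wz": 0,"gripper": 255},
    {"x": 0.001,"y": 0,"z": 0,"wx": 0,"wy": 0,"wz": 0,"gripper": 255}
  ]
}}

```text
t: 6.38
tcp_pos: [0.5309, 0.0266, 0.0575]
tool_rot: [0.756, 0.655, -0.001, 0.001]
force: [-1.1, -4.0, 7.0]
width: 0.0155
grasp_force: 33.2
```

Call:
{"fn": "apply_moves", "kwargs": {
  "motion": [
    {"x": 0,"y": 0,"z": 0,"wx": 0,"wy": 0,"wz": 0,"gripper": 255},
    {"x": 0,"y": 0,"z": 0,"wx": 0,"wy": 0,"wz": 0,"gripper": 255},
    {"x": 0,"y": 0,"z": 0,"wx": 0,"wy": 0,"wz": 0,"gripper": 255}
  ]
}}

```text
t: 6.63
tcp_pos: [0.5309, 0.0266, 0.0575]
tool_rot: [0.756, 0.655, -0.001, 0.001]
force: [-0.7, -2.9, 6.0]
width: 0.0152
grasp_force: 33.2
```

```bash
python3 -c "
from h import *
st()"
```

```text
6.63 [0.5309 0.0266 0.0575] s 0.1001 n 0.5221 fs -2.93 fn -0.27 fz 6.01 0.0152 33.2 [-0.47  0.22  0.12]
```

Call:
{"fn": "apply_moves", "kwargs": {
  "motion": [
    {"x": 0.0005,"y": 0,"z": 0,"wx": 0,"wy": 0,"wz": 0,"gripper": 255},
    {"x": 0,"y": 0,"z": 0,"wx": 0,"wy": 0,"wz": 0,"gripper": 255},
    {"x": 0,"y": 0,"z": 0,"wx": 0,"wy": 0,"wz": 0,"gripper": 255}
  ]
}}

```text
t: 6.88
tcp_pos: [0.5309, 0.0266, 0.0575]
tool_rot: [0.756, 0.655, -0.001, 0.001]
force: [-0.6, -3.4, 6.2]
width: 0.0154
grasp_force: 33.2
```

```bash
python3 -c "
from h import *
st()"
```

```text
6.88 [0.5309 0.0266 0.0575] s 0.1001 n 0.5221 fs -3.41 fn -0.13 fz 6.16 0.0154 33.2 [-0.63  0.16  0.03]
```

Call:
{"fn": "apply_moves", "kwargs": {
  "motion": [
    {"x": 0.0007,"y": 0,"z": 0,"wx": 0,"wy": 0,"wz": 0,"gripper": 255},
    {"x": 0,"y": 0,"z": 0,"wx": 0,"wy": 0,"wz": 0,"gripper": 255},
    {"x": 0,"y": 0,"z": 0,"wx": 0,"wy": 0,"wz": 0,"gripper": 255}
  ]
}}

```text
t: 7.13
tcp_pos: [0.531, 0.0266, 0.0575]
tool_rot: [0.756, 0.655, -0.002, 0.001]
force: [-1.4, -5.1, 7.2]
width: 0.0157
grasp_force: 33.2
```

Call:
{"fn": "apply_moves", "kwargs": {
  "motion": [
    {"x": 0.0007,"y": 0,"z": 0,"wx": 0,"wy": 0,"wz": 0,"gripper": 255},
    {"x": 0,"y": 0,"z": 0,"wx": 0,"wy": 0,"wz": 0,"gripper": 255},
    {"x": 0,"y": 0,"z": 0,"wx": 0,"wy": 0,"wz": 0,"gripper": 255}
  ]
}}

```text
t: 7.38
tcp_pos: [0.531, 0.0266, 0.0575]
tool_rot: [0.756, 0.655, -0.002, 0.001]
force: [-1.2, -6.1, 5.8]
width: 0.0154
grasp_force: 33.3
```

```bash
python3 -c "
from h import *
st()"
```

```text
7.38 [0.531  0.0266 0.0575] s 0.1001 n 0.5221 fs -6.26 fn -0.38 fz 5.78 0.0154 33.3 [-1.07  0.14  0.15]
```

Call:
{"fn": "apply_moves", "kwargs": {
  "motion": [
    {"x": 0.0007,"y": 0,"z": 0,"wx": 0,"wy": 0,"wz": 0,"gripper": 255},
    {"x": 0,"y": 0,"z": 0,"wx": 0,"wy": 0,"wz": 0,"gripper": 255},
    {"x": 0,"y": 0,"z": 0,"wx": 0,"wy": 0,"wz": 0,"gripper": 255},
    {"x": 0,"y": 0,"z": 0,"wx": 0,"wy": 0,"wz": 0,"gripper": 255}
  ]
}}

```text
t: 7.72
tcp_pos: [0.5309, 0.0267, 0.0575]
tool_rot: [0.756, 0.654, -0.002, 0.002]
force: [-1.9, -6.7, 6.8]
width: 0.0154
grasp_force: 33.3
```

```bash
python3 -c "
from h import *
st();i,c=look('w6')
for f in('w4','w6'):
    pass
a=cv2.imread('pics/w6.png');cv2.imwrite('pics/c2.png',a)"
```

```text
7.72 [0.5309 0.0267 0.0575] s 0.1001 n 0.5221 fs -6.90 fn -0.98 fz 6.78 0.0154 33.3 [-1.21  0.19  0.15]
7.72 [0.5309 0.0267 0.0575] [[0.144, 0.99, -0.002], [0.99, -0.144, -0.006], [-0.006, -0.001, -1.0]] [-0.    0.85 -0.23  1.97  0.5   0.38 -0.77] [-1.93 -6.7   6.78]
cam (array([0.53975972, 0.09314154, 0.19937769]), array([-0.03348845, -0.25991571, -0.96510502]))
blue [ 255  256   47   82 3435] [277.7 297.6] [0.5309 0.0337 0.088 ]
```

View pics/c2.png

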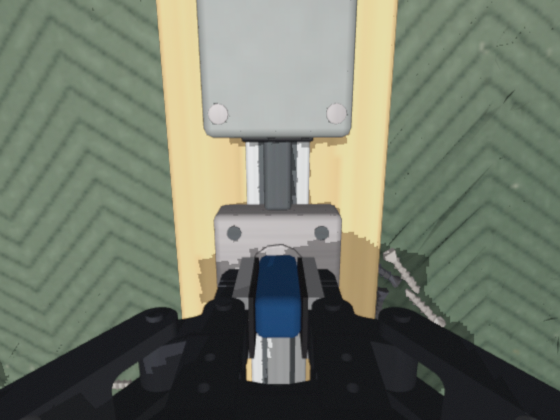

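The carriage is clear of everything except the tongue in the housing, with its front edge at row 205 and the housing edge at row 135. With about 6 N of push and no further travel, it is on the buffer at TCP s≈0.100. Next I draw it back to feel for the stop, which gives the present free play.

Call:
{"fn": "apply_moves", "kwargs": {
  "motion": [
    {"x": -0.002,"y": 0,"z": 0,"wx": 0,"wy": 0,"wz": 0,"gripper": 255},
    {"x": -0.004,"y": 0,"z": 0,"wx": 0,"wy": 0,"wz": 0,"gripper": 255},
    {"x": -0.004,"y": 0,"z": 0,"wx": 0,"wy": 0,"wz": 0,"gripper": 255},
    {"x": -0.004,"y": 0,"z": 0,"wx": 0,"wy": 0,"wz": 0,"gripper": 255},
    {"x": -0.004,"y": 0,"z": 0,"wx": 0,"wy": 0,"wz": 0,"gripper": 255},
    {"x": -0.004,"y": 0,"z": 0,"wx": 0,"wy": 0,"wz": 0,"gripper": 255},
    {"x": -0.004,"y": 0,"z": 0,"wx": 0,"wy": 0,"wz": 0,"gripper": 255},
    {"x": -0.004,"y": 0,"z": 0,"wx": 0,"wy": 0,"wz": 0,"gripper": 255},
    {"x": -0.004,"y": 0,"z": 0,"wx": 0,"wy": 0,"wz": 0,"gripper": 255},
    {"x": -0.004,"y": 0,"z": 0,"wx": 0,"wy": 0,"wz": 0,"gripper": 255},
    {"x": -0.002,"y": 0,"z": 0,"wx": 0,"wy": 0,"wz": 0,"gripper": 255},
    {"x": 0,"y": 0,"z": 0,"wx": 0,"wy": 0,"wz": 0,"gripper": 255}
  ]
}}

```text
t: 8.77
tcp_pos: [0.5259, -0.0093, 0.0575]
tool_rot: [0.755, 0.655, 0.0, 0.0]
force: [-0.9, -1.0, 6.1]
width: 0.0155
grasp_force: 33.1
```

```bash
python3 -c "
from h import *
st()"
```

```text
8.77 [ 0.5259 -0.0093  0.0575] s 0.0639 n 0.5221 fs -1.09 fn -0.78 fz 6.13 0.0155 33.1 [-0.02  0.19  0.07]
```

Call:
{"fn": "apply_moves", "kwargs": {
  "motion": [
    {"x": -0.002,"y": 0,"z": 0,"wx": 0,"wy": 0,"wz": 0,"gripper": 255},
    {"x": -0.002,"y": 0,"z": 0,"wx": 0,"wy": 0,"wz": 0,"gripper": 255},
    {"x": -0.001,"y": 0,"z": 0,"wx": 0,"wy": 0,"wz": 0,"gripper": 255},
    {"x": 0,"y": 0,"z": 0,"wx": 0,"wy": 0,"wz": 0,"gripper": 255}
  ]
}}

```text
t: 9.1
tcp_pos: [0.5253, -0.0136, 0.0575]
tool_rot: [0.755, 0.655, 0.0, -0.0]
force: [-0.4, -0.5, 6.0]
width: 0.0153
grasp_force: 33.1
```

Call:
{"fn": "apply_moves", "kwargs": {
  "motion": [
    {"x": -0.001,"y": 0,"z": 0,"wx": 0,"wy": 0,"wz": 0,"gripper": 255},
    {"x": -0.001,"y": 0,"z": 0,"wx": 0,"wy": 0,"wz": 0,"gripper": 255},
    {"x": 0,"y": 0,"z": 0,"wx": 0,"wy": 0,"wz": 0,"gripper": 255}
  ]
}}

```text
t: 9.35
tcp_pos: [0.5251, -0.0154, 0.0576]
tool_rot: [0.755, 0.656, 0.0, -0.0]
force: [-0.6, 0.5, 5.0]
width: 0.0152
grasp_force: 33.1
```

Call:
{"fn": "apply_moves", "kwargs": {
  "motion": [
    {"x": -0.001,"y": 0,"z": 0,"wx": 0,"wy": 0,"wz": 0,"gripper": 255},
    {"x": -0.001,"y": 0,"z": 0,"wx": 0,"wy": 0,"wz": 0,"gripper": 255},
    {"x": 0,"y": 0,"z": 0,"wx": 0,"wy": 0,"wz": 0,"gripper": 255}
  ]
}}

```text
t: 9.6
tcp_pos: [0.5248, -0.0174, 0.0576]
tool_rot: [0.755, 0.656, 0.0, -0.0]
force: [-0.4, 1.6, 6.3]
width: 0.0153
grasp_force: 33.1
```

Call:
{"fn": "apply_moves", "kwargs": {
  "motion": [
    {"x": -0.001,"y": 0,"z": 0,"wx": 0,"wy": 0,"wz": 0,"gripper": 255},
    {"x": 0,"y": 0,"z": 0,"wx": 0,"wy": 0,"wz": 0,"gripper": 255},
    {"x": 0,"y": 0,"z": 0,"wx": 0,"wy": 0,"wz": 0,"gripper": 255}
  ]
}}

```text
t: 9.85
tcp_pos: [0.5246, -0.0184, 0.0575]
tool_rot: [0.755, 0.656, 0.0, -0.0]
force: [-1.0, 0.2, 6.3]
width: 0.0151
grasp_force: 33.1
```

Call:
{"fn": "apply_moves", "kwargs": {
  "motion": [
    {"x": -0.001,"y": 0,"z": 0,"wx": 0,"wy": 0,"wz": 0,"gripper": 255},
    {"x": -0.001,"y": 0,"z": 0,"wx": 0,"wy": 0,"wz": 0,"gripper": 255},
    {"x": 0,"y": 0,"z": 0,"wx": 0,"wy": 0,"wz": 0,"gripper": 255}
  ]
}}

```text
t: 10.1
tcp_pos: [0.5244, -0.0204, 0.0576]
tool_rot: [0.755, 0.656, 0.0, -0.0]
force: [-0.0, 0.8, 6.0]
width: 0.0159
grasp_force: 33.1
```

Call:
{"fn": "apply_moves", "kwargs": {
  "motion": [
    {"x": -0.001,"y": 0,"z": 0,"wx": 0,"wy": 0,"wz": 0,"gripper": 255},
    {"x": 0,"y": 0,"z": 0,"wx": 0,"wy": 0,"wz": 0,"gripper": 255},
    {"x": 0,"y": 0,"z": 0,"wx": 0,"wy": 0,"wz": 0,"gripper": 255}
  ]
}}

```text
t: 10.35
tcp_pos: [0.5242, -0.0213, 0.0575]
tool_rot: [0.755, 0.656, 0.0, -0.0]
force: [-0.9, 0.5, 5.7]
width: 0.015
grasp_force: 33.1
```

Call:
{"fn": "apply_moves", "kwargs": {
  "motion": [
    {"x": -0.001,"y": 0,"z": 0,"wx": 0,"wy": 0,"wz": 0,"gripper": 255},
    {"x": -0.001,"y": 0,"z": 0,"wx": 0,"wy": 0,"wz": 0,"gripper": 255},
    {"x": 0,"y": 0,"z": 0,"wx": 0,"wy": 0,"wz": 0,"gripper": 255}
  ]
}}

```text
t: 10.6
tcp_pos: [0.5241, -0.0221, 0.0575]
tool_rot: [0.755, 0.656, 0.001, -0.0]
force: [-0.7, 3.1, 6.6]
width: 0.0152
grasp_force: 33.0
```

Call:
{"fn": "apply_moves", "kwargs": {
  "motion": [
    {"x": -0.001,"y": 0,"z": 0,"wx": 0,"wy": 0,"wz": 0,"gripper": 255},
    {"x": 0,"y": 0,"z": 0,"wx": 0,"wy": 0,"wz": 0,"gripper": 255},
    {"x": 0,"y": 0,"z": 0,"wx": 0,"wy": 0,"wz": 0,"gripper": 255}
  ]
}}

```text
t: 10.85
tcp_pos: [0.5241, -0.0222, 0.0576]
tool_rot: [0.755, 0.656, 0.002, -0.001]
force: [-0.8, 4.1, 5.8]
width: 0.0154
grasp_force: 33.0
```

Contact with the stop is at s≈0.0508 and the buffer at s≈0.1001, so the free play is 49.3 mm and the stop must move in 37.3 mm. I bring the carriage forward first.

Call:
{"fn": "apply_moves", "kwargs": {
  "motion": [
    {"x": 0.004,"y": 0,"z": 0,"wx": 0,"wy": 0,"wz": 0,"gripper": 255},
    {"x": 0.004,"y": 0,"z": 0,"wx": 0,"wy": 0,"wz": 0,"gripper": 255},
    {"x": 0.004,"y": 0,"z": 0,"wx": 0,"wy": 0,"wz": 0,"gripper": 255},
    {"x": 0.004,"y": 0,"z": 0,"wx": 0,"wy": 0,"wz": 0,"gripper": 255},
    {"x": 0.004,"y": 0,"z": 0,"wx": 0,"wy": 0,"wz": 0,"gripper": 255},
    {"x": 0.004,"y": 0,"z": 0,"wx": 0,"wy": 0,"wz": 0,"gripper": 255},
    {"x": 0.004,"y": 0,"z": 0,"wx": 0,"wy": 0,"wz": 0,"gripper": 255},
    {"x": 0.004,"y": 0,"z": 0,"wx": 0,"wy": 0,"wz": 0,"gripper": 255},
    {"x": 0.004,"y": 0,"z": 0,"wx": 0,"wy": 0,"wz": 0,"gripper": 255},
    {"x": 0.004,"y": 0,"z": 0,"wx": 0,"wy": 0,"wz": 0,"gripper": 255},
    {"x": 0.004,"y": 0,"z": 0,"wx": 0,"wy": 0,"wz": 0,"gripper": 255},
    {"x": 0,"y": 0,"z": 0,"wx": 0,"wy": 0,"wz": 0,"gripper": 255}
  ]
}}

```text
t: 11.85
tcp_pos: [0.53, 0.0196, 0.0575]
tool_rot: [0.755, 0.656, 0.0, -0.0]
force: [-1.1, 2.2, 5.6]
width: 0.0153
grasp_force: 33.1
```

Call:
{"fn": "apply_moves", "kwargs": {
  "motion": [
    {"x": 0,"y": 0,"z": 0,"wx": 0,"wy": 0,"wz": 0,"gripper": 0},
    {"x": 0,"y": 0,"z": 0,"wx": 0,"wy": 0,"wz": 0,"gripper": 0},
    {"x": 0,"y": 0,"z": 0,"wx": 0,"wy": 0,"wz": 0,"gripper": 0},
    {"x": 0,"y": 0,"z": 0,"wx": 0,"wy": 0,"wz": 0,"gripper": 0},
    {"x": 0,"y": 0,"z": 0,"wx": 0,"wy": 0,"wz": 0,"gripper": 0},
    {"x": 0,"y": 0,"z": 0,"wx": 0,"wy": 0,"wz": 0,"gripper": 0},
    {"x": 0,"y": 0,"z": 0,"wx": 0,"wy": 0,"wz": 0,"gripper": 0},
    {"x": 0,"y": 0,"z": 0,"wx": 0,"wy": 0,"wz": 0,"gripper": 0}
  ]
}}

```text
t: 12.52
tcp_pos: [0.5298, 0.0188, 0.0573]
tool_rot: [0.755, 0.655, -0.0, 0.0]
force: [-0.6, -0.3, 0.0]
width: 0.0854
grasp_force: 0.0
```

```bash
python3 -c "
from h import *
st()"
```

```text
12.52 [0.5298 0.0188 0.0573] s 0.0922 n 0.5221 fs -0.40 fn -0.57 fz 0.02 0.0854 0.0 [-0.02  0.04  0.05]
```

Call:
{"fn": "apply_moves", "kwargs": {
  "motion": [
    {"x": -0.03,"y": 0,"z": 0,"wx": 0,"wy": 0,"wz": 0,"gripper": 0},
    {"x": -0.03,"y": 0.0006,"z": 0,"wx": 0,"wy": 0,"wz": 0,"gripper": 0},
    {"x": -0.03,"y": 0,"z": 0,"wx": 0,"wy": 0,"wz": 0,"gripper": 0},
    {"x": -0.03,"y": 0,"z": 0,"wx": 0,"wy": 0,"wz": 0,"gripper": 0},
    {"x": -0.0065,"y": 0,"z": 0,"wx": 0,"wy": 0,"wz": 0,"gripper": 0},
    {"x": 0,"y": 0,"z": 0,"wx": 0,"wy": 0,"wz": 0,"gripper": 0},
    {"x": 0,"y": 0,"z": 0,"wx": 0,"wy": 0,"wz": 0,"gripper": 0}
  ]
}}

```text
t: 13.1
tcp_pos: [0.5129, -0.106, 0.0574]
tool_rot: [0.755, 0.655, 0.001, -0.0]
force: [-0.9, 0.6, 1.0]
width: 0.0851
grasp_force: 0.0
```

```bash
python3 -c "
from h import *
st();look('w7')"
```

```text
13.1 [ 0.5129 -0.106   0.0574] s -0.0337 n 0.5227 fs 0.49 fn -1.00 fz 0.98 0.0851 0.0 [ 0.08 -0.01 -0.02]
13.1 [ 0.5129 -0.106   0.0574] [[0.141, 0.99, 0.001], [0.99, -0.141, 0.001], [0.001, 0.001, -1.0]] [ 0.27  0.85 -0.26  1.99  0.57  0.37 -0.58] [-0.92  0.63  0.98]
cam (array([ 0.52124407, -0.04037959,  0.19964677]), array([-0.03066318, -0.25363607, -0.96686807]))
red [ 254  257   45   82 3322] [276.1 298.7] [ 0.5122 -0.0993  0.088 ]
```

The red post sits between the fingers exactly as the blue one did. I grip it.

Call:
{"fn": "apply_moves", "kwargs": {
  "motion": [
    {"x": 0,"y": 0,"z": 0,"wx": 0,"wy": 0,"wz": 0,"gripper": 255},
    {"x": 0,"y": 0,"z": 0,"wx": 0,"wy": 0,"wz": 0,"gripper": 255},
    {"x": 0,"y": 0,"z": 0,"wx": 0,"wy": 0,"wz": 0,"gripper": 255},
    {"x": 0,"y": 0,"z": 0,"wx": 0,"wy": 0,"wz": 0,"gripper": 255},
    {"x": 0,"y": 0,"z": 0,"wx": 0,"wy": 0,"wz": 0,"gripper": 255},
    {"x": 0,"y": 0,"z": 0,"wx": 0,"wy": 0,"wz": 0,"gripper": 255},
    {"x": 0,"y": 0,"z": 0,"wx": 0,"wy": 0,"wz": 0,"gripper": 255},
    {"x": 0,"y": 0,"z": 0,"wx": 0,"wy": 0,"wz": 0,"gripper": 255},
    {"x": 0,"y": 0,"z": 0,"wx": 0,"wy": 0,"wz": 0,"gripper": 255},
    {"x": 0,"y": 0,"z": 0,"wx": 0,"wy": 0,"wz": 0,"gripper": 255}
  ],
  "force": 60
}}

```text
t: 13.98
tcp_pos: [0.5123, -0.1061, 0.0575]
tool_rot: [0.755, 0.655, -0.0, -0.0]
force: [-2.3, 2.6, 5.5]
width: 0.0152
grasp_force: 59.2
```

```bash
python3 -c "
from h import *
st()"
```

```text
13.98 [ 0.5123 -0.1061  0.0575] s -0.0340 n 0.5221 fs 2.23 fn -2.67 fz 5.53 0.0152 59.2 [ 0.31  0.38 -0.02]
```

Call:
{"fn": "apply_moves", "kwargs": {
  "motion": [
    {"x": 0.004,"y": 0,"z": 0,"wx": 0,"wy": 0,"wz": 0,"gripper": 255},
    {"x": 0.004,"y": 0,"z": 0,"wx": 0,"wy": 0,"wz": 0,"gripper": 255},
    {"x": 0.004,"y": 0,"z": 0,"wx": 0,"wy": 0,"wz": 0,"gripper": 255},
    {"x": 0.004,"y": 0,"z": 0,"wx": 0,"wy": 0,"wz": 0,"gripper": 255},
    {"x": 0.004,"y": 0,"z": 0,"wx": 0,"wy": 0,"wz": 0,"gripper": 255},
    {"x": 0.004,"y": 0,"z": 0,"wx": 0,"wy": 0,"wz": 0,"gripper": 255},
    {"x": 0.004,"y": 0,"z": 0,"wx": 0,"wy": 0,"wz": 0,"gripper": 255},
    {"x": 0.004,"y": 0,"z": 0,"wx": 0,"wy": 0,"wz": 0,"gripper": 255},
    {"x": 0.002,"y": 0,"z": 0,"wx": 0,"wy": 0,"wz": 0,"gripper": 255},
    {"x": 0,"y": 0,"z": 0,"wx": 0,"wy": 0,"wz": 0,"gripper": 255},
    {"x": 0,"y": 0,"z": 0,"wx": 0,"wy": 0,"wz": 0,"gripper": 255}
  ]
}}

```text
t: 14.9
tcp_pos: [0.5164, -0.0772, 0.0574]
tool_rot: [0.756, 0.654, -0.003, 0.002]
force: [-2.3, -6.3, 5.9]
width: 0.0151
grasp_force: 59.3
```

```bash
python3 -c "
from h import *
st()"
```

```text
14.9 [ 0.5164 -0.0772  0.0574] s -0.0047 n 0.5221 fs -6.58 fn -1.36 fz 5.88 0.0151 59.3 [-1.24  0.35  0.12]
```

Call:
{"fn": "apply_moves", "kwargs": {
  "motion": [
    {"x": 0.003,"y": 0,"z": 0,"wx": 0,"wy": 0,"wz": 0,"gripper": 255},
    {"x": 0.003,"y": 0,"z": 0,"wx": 0,"wy": 0,"wz": 0,"gripper": 255},
    {"x": 0,"y": 0,"z": 0,"wx": 0,"wy": 0,"wz": 0,"gripper": 255},
    {"x": 0,"y": 0,"z": 0,"wx": 0,"wy": 0,"wz": 0,"gripper": 255},
    {"x": 0,"y": 0,"z": 0,"wx": 0,"wy": 0,"wz": 0,"gripper": 255}
  ]
}}

```text
t: 15.32
tcp_pos: [0.5172, -0.0714, 0.0575]
tool_rot: [0.756, 0.654, -0.003, 0.002]
force: [-2.4, -6.7, 6.2]
width: 0.015
grasp_force: 59.3
```

```bash
python3 -c "
from h import *
st()"
```

```text
15.32 [ 0.5172 -0.0714  0.0575] s 0.0012 n 0.5221 fs -6.99 fn -1.43 fz 6.20 0.015 59.3 [-1.19  0.35  0.13]
```

Call:
{"fn": "apply_moves", "kwargs": {
  "motion": [
    {"x": 0.0021,"y": 0,"z": 0,"wx": 0,"wy": 0,"wz": 0,"gripper": 255},
    {"x": 0,"y": 0,"z": 0,"wx": 0,"wy": 0,"wz": 0,"gripper": 255},
    {"x": 0,"y": 0,"z": 0,"wx": 0,"wy": 0,"wz": 0,"gripper": 255},
    {"x": 0,"y": 0,"z": 0,"wx": 0,"wy": 0,"wz": 0,"gripper": 255}
  ]
}}

```text
t: 15.65
tcp_pos: [0.5174, -0.0696, 0.0575]
tool_rot: [0.756, 0.654, -0.003, 0.002]
force: [-3.3, -8.3, 6.2]
width: 0.0152
grasp_force: 59.3
```

```bash
python3 -c "
from h import *
st()"
```

```text
15.65 [ 0.5174 -0.0696  0.0575] s 0.0030 n 0.5221 fs -8.69 fn -2.07 fz 6.15 0.0152 59.3 [-1.31  0.29  0.14]
```

Call:
{"fn": "apply_moves", "kwargs": {
  "motion": [
    {"x": 0,"y": 0,"z": 0,"wx": 0,"wy": 0,"wz": 0,"gripper": 0},
    {"x": 0,"y": 0,"z": 0,"wx": 0,"wy": 0,"wz": 0,"gripper": 0},
    {"x": 0,"y": 0,"z": 0,"wx": 0,"wy": 0,"wz": 0,"gripper": 0},
    {"x": 0,"y": 0,"z": 0,"wx": 0,"wy": 0,"wz": 0,"gripper": 0},
    {"x": 0,"y": 0,"z": 0,"wx": 0,"wy": 0,"wz": 0,"gripper": 0},
    {"x": 0,"y": 0,"z": 0,"wx": 0,"wy": 0,"wz": 0,"gripper": 0},
    {"x": 0,"y": 0,"z": 0,"wx": 0,"wy": 0,"wz": 0,"gripper": 0},
    {"x": 0,"y": 0,"z": 0,"wx": 0,"wy": 0,"wz": 0,"gripper": 0}
  ]
}}

```text
t: 16.32
tcp_pos: [0.5186, -0.0647, 0.0573]
tool_rot: [0.755, 0.655, 0.0, 0.0]
force: [-0.4, 0.3, -0.3]
width: 0.0855
grasp_force: 0.0
```

```bash
python3 -c "
from h import *
st();look('w8')"
```

```text
16.32 [ 0.5186 -0.0647  0.0573] s 0.0080 n 0.5226 fs 0.27 fn -0.45 fz -0.33 0.0855 0.0 [0.05 0.01 0.06]
16.32 [ 0.5186 -0.0647  0.0573] [[0.141, 0.99, 0.0], [0.99, -0.141, 0.0], [0.0, 0.0, -1.0]] [ 0.19  0.85 -0.25  2.    0.55  0.36 -0.65] [-0.41  0.33 -0.33]
cam (array([0.52697809, 0.00103756, 0.19950978]), array([-0.03113818, -0.25448429, -0.96662997]))
blue [ 248   17   55   68 3434] [275.4  49.3] [0.5285 0.0171 0.088 ]
red [ 254  267   45   84 3352] [276.4 310. ] [ 0.5174 -0.0621  0.088 ]
```

Call:
{"fn": "apply_moves", "kwargs": {
  "motion": [
    {"x": 0.03,"y": -0.0005,"z": 0,"wx": 0,"wy": 0,"wz": 0,"gripper": 0},
    {"x": 0.03,"y": 0,"z": 0,"wx": 0,"wy": 0,"wz": 0,"gripper": 0},
    {"x": 0.0245,"y": 0,"z": 0,"wx": 0,"wy": 0,"wz": 0,"gripper": 0},
    {"x": 0,"y": 0,"z": 0,"wx": 0,"wy": 0,"wz": 0,"gripper": 0},
    {"x": 0,"y": 0,"z": 0,"wx": 0,"wy": 0,"wz": 0,"gripper": 0},
    {"x": 0,"y": 0,"z": 0,"wx": 0,"wy": 0,"wz": 0,"gripper": 0}
  ]
}}

```text
t: 16.87
tcp_pos: [0.5296, 0.0181, 0.0572]
tool_rot: [0.755, 0.655, -0.001, 0.0]
force: [-0.8, -0.9, -0.2]
width: 0.085
grasp_force: 0.0
```

Call:
{"fn": "apply_moves", "kwargs": {
  "motion": [
    {"x": 0,"y": 0,"z": 0,"wx": 0,"wy": 0,"wz": 0,"gripper": 255},
    {"x": 0,"y": 0,"z": 0,"wx": 0,"wy": 0,"wz": 0,"gripper": 255},
    {"x": 0,"y": 0,"z": 0,"wx": 0,"wy": 0,"wz": 0,"gripper": 255},
    {"x": 0,"y": 0,"z": 0,"wx": 0,"wy": 0,"wz": 0,"gripper": 255},
    {"x": 0,"y": 0,"z": 0,"wx": 0,"wy": 0,"wz": 0,"gripper": 255},
    {"x": 0,"y": 0,"z": 0,"wx": 0,"wy": 0,"wz": 0,"gripper": 255},
    {"x": 0,"y": 0,"z": 0,"wx": 0,"wy": 0,"wz": 0,"gripper": 255},
    {"x": 0,"y": 0,"z": 0,"wx": 0,"wy": 0,"wz": 0,"gripper": 255},
    {"x": 0,"y": 0,"z": 0,"wx": 0,"wy": 0,"wz": 0,"gripper": 255},
    {"x": 0,"y": 0,"z": 0,"wx": 0,"wy": 0,"wz": 0,"gripper": 255}
  ],
  "force": 30
}}

```text
t: 17.7
tcp_pos: [0.5298, 0.0187, 0.0574]
tool_rot: [0.755, 0.655, -0.0, 0.0]
force: [-1.3, -1.1, 3.8]
width: 0.0155
grasp_force: 32.6
```

```bash
python3 -c "
from h import *
st()"
```

```text
17.7 [0.5298 0.0187 0.0574] s 0.0921 n 0.5221 fs -1.26 fn -1.11 fz 3.75 0.0155 32.6 [-0.12  0.14 -0.01]
```

Call:
{"fn": "apply_moves", "kwargs": {
  "motion": [
    {"x": -0.001,"y": 0,"z": 0,"wx": 0,"wy": 0,"wz": 0,"gripper": 255},
    {"x": -0.001,"y": 0,"z": 0,"wx": 0,"wy": 0,"wz": 0,"gripper": 255},
    {"x": -0.001,"y": 0,"z": 0,"wx": 0,"wy": 0,"wz": 0,"gripper": 255},
    {"x": -0.001,"y": 0,"z": 0,"wx": 0,"wy": 0,"wz": 0,"gripper": 255},
    {"x": 0,"y": 0,"z": 0,"wx": 0,"wy": 0,"wz": 0,"gripper": 255}
  ]
}}

```text
t: 18.12
tcp_pos: [0.5293, 0.0149, 0.0574]
tool_rot: [0.755, 0.655, -0.0, -0.0]
force: [-1.1, 1.8, 3.6]
width: 0.0153
grasp_force: 32.8
```

Call:
{"fn": "apply_moves", "kwargs": {
  "motion": [
    {"x": -0.001,"y": 0,"z": 0,"wx": 0,"wy": 0,"wz": 0,"gripper": 255},
    {"x": 0,"y": 0,"z": 0,"wx": 0,"wy": 0,"wz": 0,"gripper": 255},
    {"x": 0,"y": 0,"z": 0,"wx": 0,"wy": 0,"wz": 0,"gripper": 255}
  ]
}}

```text
t: 18.37
tcp_pos: [0.5292, 0.0139, 0.0574]
tool_rot: [0.755, 0.655, -0.0, 0.0]
force: [-2.0, 0.5, 4.2]
width: 0.0154
grasp_force: 32.9
```

Call:
{"fn": "apply_moves", "kwargs": {
  "motion": [
    {"x": -0.001,"y": 0,"z": 0,"wx": 0,"wy": 0,"wz": 0,"gripper": 255},
    {"x": 0,"y": 0,"z": 0,"wx": 0,"wy": 0,"wz": 0,"gripper": 255},
    {"x": 0,"y": 0,"z": 0,"wx": 0,"wy": 0,"wz": 0,"gripper": 255}
  ]
}}

```text
t: 18.62
tcp_pos: [0.5291, 0.0133, 0.0574]
tool_rot: [0.755, 0.655, 0.0, -0.0]
force: [-1.8, 2.1, 4.9]
width: 0.0152
grasp_force: 33.0
```

```bash
python3 -c "
from h import *
st()"
```

```text
18.62 [0.5291 0.0133 0.0574] s 0.0867 n 0.5221 fs 1.80 fn -2.03 fz 4.91 0.0152 33.0 [0.4  0.38 0.05]
```

Call:
{"fn": "apply_moves", "kwargs": {
  "motion": [
    {"x": -0.001,"y": 0,"z": 0,"wx": 0,"wy": 0,"wz": 0,"gripper": 255},
    {"x": 0,"y": 0,"z": 0,"wx": 0,"wy": 0,"wz": 0,"gripper": 255},
    {"x": 0,"y": 0,"z": 0,"wx": 0,"wy": 0,"wz": 0,"gripper": 255}
  ]
}}

```text
t: 18.87
tcp_pos: [0.5291, 0.0133, 0.0574]
tool_rot: [0.755, 0.656, 0.001, -0.0]
force: [-2.4, 5.4, 5.8]
width: 0.0156
grasp_force: 33.0
```

Call:
{"fn": "apply_moves", "kwargs": {
  "motion": [
    {"x": -0.001,"y": 0,"z": 0,"wx": 0,"wy": 0,"wz": 0,"gripper": 255},
    {"x": 0,"y": 0,"z": 0,"wx": 0,"wy": 0,"wz": 0,"gripper": 255},
    {"x": 0,"y": 0,"z": 0,"wx": 0,"wy": 0,"wz": 0,"gripper": 255}
  ]
}}

```text
t: 19.12
tcp_pos: [0.5291, 0.0133, 0.0574]
tool_rot: [0.755, 0.656, 0.001, -0.001]
force: [-1.8, 6.5, 4.6]
width: 0.0156
grasp_force: 32.9
```

```bash
python3 -c "
from h import *
st()"
```

```text
19.12 [0.5291 0.0133 0.0574] s 0.0867 n 0.5221 fs 6.17 fn -2.65 fz 4.61 0.0156 32.9 [ 1.22  0.43 -0.09]
```

The stop is pressed at s=0.0867 with about 6 N. Now forward to the buffer.

Call:
{"fn": "apply_moves", "kwargs": {
  "motion": [
    {"x": 0.002,"y": 0,"z": 0,"wx": 0,"wy": 0,"wz": 0,"gripper": 255},
    {"x": 0.002,"y": 0,"z": 0,"wx": 0,"wy": 0,"wz": 0,"gripper": 255},
    {"x": 0.002,"y": 0,"z": 0,"wx": 0,"wy": 0,"wz": 0,"gripper": 255},
    {"x": 0.002,"y": 0,"z": 0,"wx": 0,"wy": 0,"wz": 0,"gripper": 255},
    {"x": 0.002,"y": 0,"z": 0,"wx": 0,"wy": 0,"wz": 0,"gripper": 255},
    {"x": 0.002,"y": 0,"z": 0,"wx": 0,"wy": 0,"wz": 0,"gripper": 255},
    {"x": 0,"y": 0,"z": 0,"wx": 0,"wy": 0,"wz": 0,"gripper": 255},
    {"x": 0,"y": 0,"z": 0,"wx": 0,"wy": 0,"wz": 0,"gripper": 255}
  ]
}}

```text
t: 19.78
tcp_pos: [0.5303, 0.0216, 0.0573]
tool_rot: [0.756, 0.655, -0.001, 0.001]
force: [-2.1, 0.8, 5.6]
width: 0.0155
grasp_force: 33.2
```

Call:
{"fn": "apply_moves", "kwargs": {
  "motion": [
    {"x": 0.001,"y": 0,"z": 0,"wx": 0,"wy": 0,"wz": 0,"gripper": 255},
    {"x": 0,"y": 0,"z": 0,"wx": 0,"wy": 0,"wz": 0,"gripper": 255},
    {"x": 0,"y": 0,"z": 0,"wx": 0,"wy": 0,"wz": 0,"gripper": 255}
  ]
}}

```text
t: 20.03
tcp_pos: [0.5303, 0.0223, 0.0574]
tool_rot: [0.756, 0.655, -0.001, 0.001]
force: [-1.8, -0.2, 6.1]
width: 0.0157
grasp_force: 33.2
```

Call:
{"fn": "apply_moves", "kwargs": {
  "motion": [
    {"x": 0.001,"y": 0,"z": 0,"wx": 0,"wy": 0,"wz": 0,"gripper": 255},
    {"x": 0,"y": 0,"z": 0,"wx": 0,"wy": 0,"wz": 0,"gripper": 255},
    {"x": 0,"y": 0,"z": 0,"wx": 0,"wy": 0,"wz": 0,"gripper": 255}
  ]
}}

```text
t: 20.28
tcp_pos: [0.5305, 0.0232, 0.0574]
tool_rot: [0.756, 0.655, -0.001, 0.001]
force: [-2.4, -0.6, 5.7]
width: 0.0156
grasp_force: 33.2
```

```bash
python3 -c "
from h import *
st()"
```

```text
20.28 [0.5305 0.0232 0.0574] s 0.0966 n 0.5221 fs -0.96 fn -2.34 fz 5.70 0.0156 33.2 [0.05 0.37 0.1 ]
```

Call:
{"fn": "apply_moves", "kwargs": {
  "motion": [
    {"x": 0.001,"y": 0,"z": 0,"wx": 0,"wy": 0,"wz": 0,"gripper": 255},
    {"x": 0,"y": 0,"z": 0,"wx": 0,"wy": 0,"wz": 0,"gripper": 255},
    {"x": 0,"y": 0,"z": 0,"wx": 0,"wy": 0,"wz": 0,"gripper": 255}
  ]
}}

```text
t: 20.53
tcp_pos: [0.5306, 0.0241, 0.0573]
tool_rot: [0.756, 0.655, -0.001, 0.001]
force: [-2.8, -0.8, 6.6]
width: 0.0153
grasp_force: 33.2
```

Call:
{"fn": "apply_moves", "kwargs": {
  "motion": [
    {"x": 0.001,"y": 0,"z": 0,"wx": 0,"wy": 0,"wz": 0,"gripper": 255},
    {"x": 0,"y": 0,"z": 0,"wx": 0,"wy": 0,"wz": 0,"gripper": 255},
    {"x": 0,"y": 0,"z": 0,"wx": 0,"wy": 0,"wz": 0,"gripper": 255}
  ]
}}

```text
t: 20.78
tcp_pos: [0.5307, 0.0251, 0.0574]
tool_rot: [0.756, 0.655, -0.001, 0.001]
force: [-2.5, 0.2, 7.2]
width: 0.0156
grasp_force: 33.2
```

```bash
python3 -c "
from h import *
st()"
```

```text
20.78 [0.5307 0.0251 0.0574] s 0.0986 n 0.5221 fs -0.13 fn -2.54 fz 7.25 0.0156 33.2 [0.03 0.44 0.07]
```

Call:
{"fn": "apply_moves", "kwargs": {
  "motion": [
    {"x": 0.001,"y": 0,"z": 0,"wx": 0,"wy": 0,"wz": 0,"gripper": 255},
    {"x": 0,"y": 0,"z": 0,"wx": 0,"wy": 0,"wz": 0,"gripper": 255},
    {"x": 0,"y": 0,"z": 0,"wx": 0,"wy": 0,"wz": 0,"gripper": 255}
  ]
}}

```text
t: 21.03
tcp_pos: [0.5308, 0.0256, 0.0574]
tool_rot: [0.756, 0.655, -0.001, 0.001]
force: [-2.6, -1.6, 7.2]
width: 0.0153
grasp_force: 33.2
```

```bash
python3 -c "
from h import *
st()"
```

```text
21.03 [0.5308 0.0256 0.0574] s 0.0991 n 0.5221 fs -1.96 fn -2.31 fz 7.21 0.0153 33.2 [-0.1   0.38  0.13]
```

Call:
{"fn": "apply_moves", "kwargs": {
  "motion": [
    {"x": 0.001,"y": 0,"z": 0,"wx": 0,"wy": 0,"wz": 0,"gripper": 255},
    {"x": 0,"y": 0,"z": 0,"wx": 0,"wy": 0,"wz": 0,"gripper": 255},
    {"x": 0,"y": 0,"z": 0,"wx": 0,"wy": 0,"wz": 0,"gripper": 255}
  ]
}}

```text
t: 21.28
tcp_pos: [0.5308, 0.0256, 0.0573]
tool_rot: [0.756, 0.655, -0.002, 0.001]
force: [-1.7, -2.7, 6.4]
width: 0.0156
grasp_force: 33.3
```

```bash
python3 -c "
from h import *
st()"
```

```text
21.28 [0.5308 0.0256 0.0573] s 0.0991 n 0.5221 fs -2.92 fn -1.30 fz 6.44 0.0156 33.3 [-0.42  0.32  0.09]
```

Call:
{"fn": "apply_moves", "kwargs": {
  "motion": [
    {"x": 0.001,"y": 0,"z": 0,"wx": 0,"wy": 0,"wz": 0,"gripper": 255},
    {"x": 0,"y": 0,"z": 0,"wx": 0,"wy": 0,"wz": 0,"gripper": 255},
    {"x": 0,"y": 0,"z": 0,"wx": 0,"wy": 0,"wz": 0,"gripper": 255}
  ]
}}

```text
t: 21.53
tcp_pos: [0.5308, 0.0256, 0.0574]
tool_rot: [0.756, 0.654, -0.003, 0.002]
force: [-2.7, -5.2, 7.6]
width: 0.0155
grasp_force: 33.4
```

```bash
python3 -c "
from h import *
st()"
```

```text
21.53 [0.5308 0.0256 0.0574] s 0.0991 n 0.5221 fs -5.49 fn -1.97 fz 7.58 0.0155 33.4 [-0.67  0.37  0.16]
```

Call:
{"fn": "apply_moves", "kwargs": {
  "motion": [
    {"x": 0.001,"y": 0,"z": 0,"wx": 0,"wy": 0,"wz": 0,"gripper": 255},
    {"x": 0,"y": 0,"z": 0,"wx": 0,"wy": 0,"wz": 0,"gripper": 255},
    {"x": 0,"y": 0,"z": 0,"wx": 0,"wy": 0,"wz": 0,"gripper": 255},
    {"x": 0,"y": 0,"z": 0,"wx": 0,"wy": 0,"wz": 0,"gripper": 255}
  ]
}}

```text
t: 21.87
tcp_pos: [0.5308, 0.0256, 0.0574]
tool_rot: [0.756, 0.654, -0.003, 0.002]
force: [-3.5, -6.8, 8.1]
width: 0.0154
grasp_force: 33.4
```

```bash
python3 -c "
from h import *
st()"
```

```text
21.87 [0.5308 0.0256 0.0574] s 0.0991 n 0.5221 fs -7.24 fn -2.47 fz 8.13 0.0154 33.4 [-0.96  0.34  0.22]
```

Call:
{"fn": "apply_moves", "kwargs": {
  "motion": [
    {"x": -0.0015,"y": 0,"z": 0,"wx": 0,"wy": 0,"wz": 0,"gripper": 255},
    {"x": -0.001,"y": 0,"z": 0,"wx": 0,"wy": 0,"wz": 0,"gripper": 255},
    {"x": 0,"y": 0,"z": 0,"wx": 0,"wy": 0,"wz": 0,"gripper": 255},
    {"x": 0,"y": 0,"z": 0,"wx": 0,"wy": 0,"wz": 0,"gripper": 255}
  ]
}}

```text
t: 22.2
tcp_pos: [0.5308, 0.0256, 0.0574]
tool_rot: [0.756, 0.655, -0.002, 0.001]
force: [-2.0, -2.0, 6.7]
width: 0.0158
grasp_force: 33.3
```

```bash
python3 -c "
from h import *
st()"
```

```text
22.2 [0.5308 0.0256 0.0574] s 0.0991 n 0.5221 fs -2.24 fn -1.68 fz 6.68 0.0158 33.3 [-0.2   0.36  0.12]
```

Call:
{"fn": "apply_moves", "kwargs": {
  "motion": [
    {"x": 0,"y": 0,"z": 0,"wx": 0,"wy": 0,"wz": 0,"gripper": 0},
    {"x": 0,"y": 0,"z": 0,"wx": 0,"wy": 0,"wz": 0,"gripper": 0},
    {"x": 0,"y": 0,"z": 0,"wx": 0,"wy": 0,"wz": 0,"gripper": 0},
    {"x": 0,"y": 0,"z": 0,"wx": 0,"wy": 0,"wz": 0,"gripper": 0},
    {"x": 0,"y": 0,"z": 0,"wx": 0,"wy": 0,"wz": 0,"gripper": 0},
    {"x": 0,"y": 0,"z": 0,"wx": 0,"wy": 0,"wz": 0,"gripper": 0},
    {"x": 0,"y": 0,"z": 0,"wx": 0,"wy": 0,"wz": 0,"gripper": 0},
    {"x": 0,"y": 0,"z": 0,"wx": 0,"wy": 0,"wz": 0,"gripper": 0}
  ]
}}

```text
t: 22.87
tcp_pos: [0.5313, 0.0283, 0.0573]
tool_rot: [0.755, 0.655, -0.0, 0.0]
force: [0.2, 0.2, 0.3]
width: 0.0854
grasp_force: 0.0
```

Call:
{"fn": "apply_moves", "kwargs": {
  "motion": [
    {"x": -0.015,"y": 0,"z": -0.025,"wx": 0,"wy": 0,"wz": 0,"gripper": 0},
    {"x": -0.02,"y": 0,"z": -0.03,"wx": 0,"wy": 0,"wz": 0,"gripper": 0},
    {"x": -0.02,"y": 0,"z": -0.03,"wx": 0,"wy": 0,"wz": 0,"gripper": 0},
    {"x": -0.02,"y": 0,"z": -0.03,"wx": 0,"wy": 0,"wz": 0,"gripper": 0},
    {"x": -0.02,"y": 0,"z": -0.03,"wx": 0,"wy": 0,"wz": 0,"gripper": 0},
    {"x": 0,"y": 0,"z": 0,"wx": 0,"wy": 0,"wz": 0,"gripper": 0},
    {"x": 0,"y": 0,"z": 0,"wx": 0,"wy": 0,"wz": 0,"gripper": 0}
  ]
}}

```text
t: 23.45
tcp_pos: [0.5187, -0.0674, 0.2038]
tool_rot: [0.756, 0.654, 0.001, 0.002]
force: [0.6, 1.2, 0.3]
width: 0.0848
grasp_force: 0.0
```

```bash
python3 -c "
from h import *
st();i,c=look('w9')
cv2.imwrite('pics/c3.png',cv2.resize(i[:300,180:380,::-1],None,fx=2,fy=2))"
```

```text
23.45 [ 0.5187 -0.0674  0.2038] s 0.0053 n 0.5230 fs 1.24 fn 0.39 fz 0.33 0.0848 0.0 [ 0.03 -0.01  0.01]
23.45 [ 0.5187 -0.0674  0.2038] [[0.144, 0.99, 0.004], [0.99, -0.144, -0.001], [-0.0, 0.004, -1.0]] [ 0.31  0.62 -0.43  1.9   0.39  0.7  -0.5 ] [0.56 1.17 0.33]
cam (array([ 0.52683204, -0.00154136,  0.34596627]), array([-0.02860733, -0.25536705, -0.96647537]))
blue [264  55  23  28 601] [274.9  68.3] [0.5295 0.0241 0.088 ]
red [  8  71  39  22 593] [25.3 80.4] [0.3684 0.0402 0.088 ]
red [  36  141   48   55 1480] [ 60.8 167.4] [ 0.3745 -0.0178  0.088 ]
red [266 192  21  30 588] [275.9 206.9] [ 0.5166 -0.067   0.088 ]
```

View pics/c3.png

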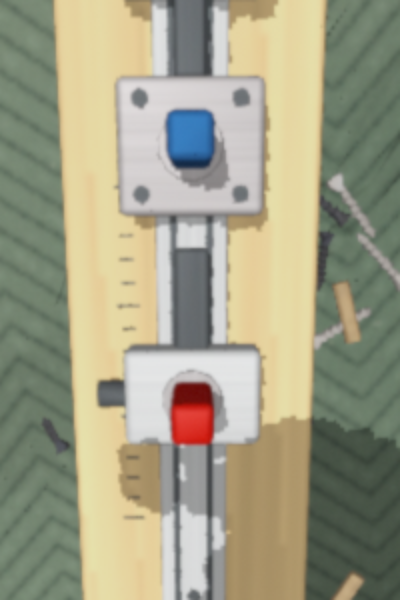

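```bash
python3 -c "
from h import *
c=np.load('w9.npz')
g=lambda r,z:onz(c,(275,r),z)@U
print(g(65.5,.088)-g(211,.088)-.085)
for z in(.02,.026,.032):print(g(106.8,.044)-g(124.2,z), g(107.5,.02)-g(124.2,z))
"
```

```text
0.01176017283548729
0.013953227133320832 0.013573611232004602
0.013738687723456218 0.013359071822139988
0.013524148313591625 0.013144532412275395
```

The crop shows a clear gap behind the carriage at crop rows 215–248. By sight the gap is 11.8–13.5 mm and by feel 12.4 mm, all within the limits, so I hand in.

```bash
python3 -c "
from h import *
print(order.close_job())"
```

```text
the job is handed in; nothing more can be done
None
```

The job is handed in, though no verdict came back: the carriage rests against the buffer with the stop's nose about 12.4 mm behind it by feel (camera estimates 11.8–14 mm), both posts are released, and the push on the buffer read about 7 N at most.

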